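# Hook the driver onto the sprung tool-support arm

### The arm

A 6-joint arm with a two-finger parallel gripper is mounted at the origin on the work surface. World frame = base frame: x ahead of the robot, y to its left, z up, the work surface at z = 0. Lengths are in m, angles in rad, forces in N, time in s.
With the tool pointing down it reaches from about 0.325 to 0.75 m from the base axis. Payload 7.6 kg.
Tool frame: the origin (TCP) lies at the centre of the arm's flange, where the gripper is bolted on; the fingertips stand 173 mm ahead of it and the grasp point (between the pads) lies bot.tcp_to_grasp ahead of it (bot.tcp_to_grasp is the distance from the TCP to the grasp point, in m); z points along the fingers, x is the direction in which the jaws open and shut, and the axes are right-handed (so a half turn about z gives the same grasp; the last joint's range is limited). The gripper opens to 85 mm and grips with 20 to 120 N. Pads are 22 mm wide; open, the fingers measure 114 mm over their backs; the gripper's body (76 mm by 85 mm) begins 54 mm behind the grasp point. The pads swing forward as they close: fully open they stand 13 mm farther back than shut.
Start: joints at [1.177, 0.052, 1.401, -0, 1.689, -0.07], TCP at [0.167, 0.498, 0.405] pointing down, gripper open.
Joint ranges: [-2.9, 2.9], [-0.91, 2.17], [0.12, 2.37], [-1.06, 4.2], [0.26, 2.73], [-2.93, 2.93]. Speed limits (rad/s): [2.57, 2.57, 3.01, 3.14, 3.14, 3.14].

### API

Orientations are given as a 3x3 rotation matrix whose columns are the frame's x, y, z axes.
In Python, from bench import status, optics, ticket, bot gives the robot as it stands. The module is installed in compiled form; this text tells all that it offers.
- The arm moves only by the tool apply_moves, never from a script. Its arguments are lists of equal length, an entry for each row: "rot": the turn, a rotation vector about the tool's x, y, z in rad, a list of three; "translation": the shift along the tool's x, y, z in mm, a list of three; "jaw": the finger opening in mm, from 0 to 85.4. In form: {"rot": [[wx, wy, wz], ...], "translation": [[dx, dy, dz], ...], "jaw": [jaw, ...]}. A call has 1 to 10 rows; each row shifts and turns the commanded pose from where the row before left it, along the tool's axes as they then stand; what a row does not reach is not made up. A row lasts 1/8 s, in which the tool goes at most 62.5 mm and 10.7 degrees, less where a joint would pass 70% of its speed; a pose out of reach is approached as far as the arm can. A call with a gripper value outside its range is refused whole. The fingers move at their own pace and stop on an object; "force" is the grip in N (left out, the last holds). Time passes only in rows, so rows that do not move let the fingers close. It gives the time, the measured TCP pose, the force and the opening at its end, in the units of the state.
- status.get_state(): the state, without advancing time (a new reading comes with each control period).
- optics.camera(name): name is "scene" or "top" or "wrist"; returns the picture (420x560x3 uint8, red, green, blue); there is no depth.
- optics.get_calibration(name): a dict with "vertical_fov" (degrees; the focal length in pixels is half the picture's height over the tangent of half this angle, whatever the lens; pixels are square), "cx", "cy" (the principal point, pixels), "R" (3x3) and "t" (3): a world point X has camera coordinates R X + t; the wrist camera has in their place "hand_eye" (4x4, takes a point from camera to tool coordinates, whose origin is the TCP and whose axes are the tool frame's). Camera axes: x right, y down, z forward; pixel columns grow to the right and rows downward; lengths in m; the calibration is good to about 2 mm. A picture is of the moment at which its call begins: read the wrist's pose just before it. get_calibration takes no time and is no camera call.
- ticket.finish_job(): hands the job in, once; it reports no verdict.
Trained networks look in the newest picture that a camera, given by its name, has taken for a name from the list of things; names that differ only in an ending like _2 or _b are one class to them, and where a whole thing is asked for, a point or a joint stands for the part that bears it (a point fixed in the world has none). Each returns a list of dicts, best first, with "conf" (0 to 1); they miss things now and then, are a little off and sometimes report something else, mostly with a low value. They report only what shows in the picture. A call takes as long as a camera call.
- optics.search_frame(camera, target): "position" ([x, y, z] in m, in the coordinates of the camera as it stood for that picture, good to about 4 mm: the middle of the surface that is visible of it).
- optics.spot_point(camera, target): "position" ([x, y, z] in m, in the coordinates of the camera as it stood for that picture, good to about 4 mm: a listed point, or the origin of a listed thing).
The state is a dict: "time": time; "joints": joint angles; "qd": joint speeds; "effort": joint torques, N m; "tcp_pos": TCP position; "tcp_rot": TCP orientation; "ft_force": force on the tool from outside, world axes, zero at the start; "ft_torque": the same for the moment, N m; "finger_gap": finger opening in m.
Only numpy, scipy, OpenCV 4.12 (cv2) and the standard library are available. Lean on these libraries where they do the work, as an engineer would, in place of code of your own. Each camera call takes 0.05 s, during which the arm holds its last target. There are 200 camera calls.

### The job

Take the sprung tool hook by its hand grip, pull it down to the driver lying in its cradle, and feel it onto the driver's wire bail from behind, past the spring latch, until the bail lies home in the bottom of the hook; never press the hook against the driver with more than 20 N. Then ease the hook back up by hand to the top of its travel, never letting it fly up, and leave the driver hanging from it at rest. Do not drop the driver, and leave the other things on the bench alone.

Things in the scene. Friction and masses are not known exactly. Their poses are not given: they have to be found in the camera images.
- hook: Plain steel hook, 10 mm thick, under the arm's free end. Origin: bottom of its mouth, where the centre of a 6 mm bar lies when home, give or take 2 mm (198 mm above the bench at the start). z up, x towards the mouth's open side (it is pushed onto a bar in +x), y across. Nose at x = 7 to 14 mm, up to z = 4.5 mm; underside z = -11 mm; back of the mouth x = -7 mm. Turns about z together with the grip.
- latch (a point): Pin of the hook's spring latch, a steel tongue that hangs down to the nose and shuts the mouth (31 mm above, 11 mm ahead of the hook's origin). It yields only inwards, at 5 to 8 N. A bar comes in level over the nose, its centre 8 to 14 mm above the hook's origin, and pushes the latch back to its stop; as the hook then rises the bar sinks to the origin and the latch shuts over it.
- grip (a point): Centre of the black hand grip over the hook (112 mm above the hook's origin, same axes): upright block 20 mm (x) by 46 mm (y) by 40 mm, on a 42 mm steel disc 20 mm below this point, on which fingertips may press. Held here, the hook can be carried and turned level at will: the arm folds and the grip swivels with little friction.
- carriage (a joint): How far hook and arm are pulled down from their top stop, in m: 0 = up, at most 0.135. A spring in the column always pulls up, about 9 N at the top and 12 N at 0.11; let go, the hook flies up. With the driver on, it still rises by itself.
- driver: Grey inline screwdriver, about 0.5 kg, 220 mm long, lying level in a fixed cradle of two grey saddles (front one 80 mm high). Origin: midway between the pivots of its wire bail, 63 mm above the bench; x to its bit, y across, z up. Housing 36 mm wide, x = -80 to +52 mm, top at z = 11 mm. Hook it from behind, moving along +x: it slides forward 0 to 25 mm, dragging with 2 to 5 N, until it meets the front saddle.
- bail_space (a point): Point on the driver's housing top, 11 mm above its origin, under the bail: a stirrup of 6 mm steel wire, 44 mm wide, from the side pivots up to a cross bar along y, 36 mm from the pivots (22 mm free between housing and bar). It swings stiffly, leaning anywhere within 0.22 rad fore or aft; its lean is not reported, and the hook's push takes it to its forward end.
- column: Fixed aluminium post, 45 mm square, 435 mm tall, on a 140 mm foot. It carries the sprung carriage and the folding arm (two links of 270 mm, elbow bent away from the robot; pivot of the first 56 mm off the post's centre along y) with the hook at its end. Origin under the post's centre.
- plc: Loose grey controller module on a piece of rail, 160 x 75 x 78 mm, origin under its centre; to be left alone.
- cylinder: Loose pneumatic cylinder lying on the bench, 195 mm long with its rod, 34 mm high, origin under its barrel; to be left alone.
- bit_tray: Loose black divided tray, 90 x 130 x 30 mm, origin under its centre; to be left alone.

How it is judged:
By the outcome, as a careful person would: the job done as asked, in the order asked, and still so for the second after the job is handed in, with the robot touching nothing.
It also fails if it takes over 64 s, if anything falls off the work surface, if the arm or the gripper's body presses on something with over 40 N, if the wrist force passes 120 N, or if a joint passes its speed limit or range.

## Working session

There is one attempt and no reset: what is moved stays moved. The work goes in short steps, Python scripts to look and compute and a tool call to move; the robot and the scene stay as the last step left them, time stands still between calls to the robot, and variables do not carry over. Pictures are saved under pics/ and viewed, about 8 in all and at most 12, crops included, and the job is handed in when it is done.

Besides the shell and the picture viewer there is one more tool, called after "Request:" as name(argument=value, ...), one argument or row to a line, values as JSON. apply_moves: Moves the arm, as the interface text tells. Its arguments: {"type":"object","properties":{"rot":{"type":"array","items":{"type":"array","items":{"type":"number"}}},"translation":{"type":"array","items":{"type":"array","items":{"type":"number"}}},"jaw":{"type":"array","items":{"type":"number"}},"force":{"type":"number"}},"required":["rot","translation","jaw"]}

```bash
mkdir -p pics; cat > h.py <<'E'
import numpy as np,cv2
from bench import status,optics,ticket,bot
def towld(cam,p,st):
    c=optics.get_calibration(cam);p=np.array(p)
    if cam=="wrist":
        H=np.array(c["hand_eye"]);q=H[:3,:3]@p+H[:3,3]
        return np.array(st["tcp_rot"])@q+np.array(st["tcp_pos"])
    return np.array(c["R"]).T@(p-np.array(c["t"]))
def look(cam,names,f,pic=None):
    st=status.get_state();im=optics.camera(cam)
    if pic: cv2.imwrite("pics/"+pic,im[:,:,::-1])
    for n in names:
        for r in getattr(optics,f)(cam,n)[:2]:
            print(cam,n,round(r["conf"],2),np.round(towld(cam,r["position"],st)*1000,1))
    return im
E
python3 - <<'E'
from h import *
print(bot.tcp_to_grasp,status.get_state())
for c in("scene","top"):
    look(c,["hook","grip","latch","driver","bail_space","column","plc","cylinder","bit_tray"],"spot_point",c+"1.png")
    k=optics.get_calibration(c);print(-np.array(k["R"]).T@k["t"])
a=cv2.imread("pics/scene1.png");b=cv2.imread("pics/top1.png")
cv2.imwrite("pics/both.png",cv2.resize(np.vstack([a,b]),(560,840))[:, :]) 
print(status.get_state()["time"])
E
```

```text
0.1547 {'time': 0.0, 'joints': array([ 1.17670459e+00,  5.28364966e-02,  1.40172488e+00, -1.69174351e-05,
        1.68860488e+00, -7.03204032e-02]), 'qd': array([-0.00015684,  0.00012179,  0.00187807, -0.00018786,  0.00192037,
       -0.00039373]), 'effort': array([ 5.62463520e-04, -3.81670260e+01, -3.60188842e+01, -7.19944160e-05,
        6.23733606e-03,  9.48435485e-06]), 'tcp_pos': array([0.16700442, 0.49769815, 0.40387228]), 'tcp_rot': array([[ 3.18145612e-01,  9.48041678e-01, -5.88705267e-04],
       [ 9.48040559e-01, -3.18146143e-01, -1.45943451e-03],
       [-1.57089905e-03, -9.38037858e-05, -9.99998762e-01]]), 'ft_force': array([ 0.11206919,  0.35331285, -0.37479528]), 'ft_torque': array([ 0.05313093, -0.00239696,  0.04253324]), 'finger_gap': 0.08530714265470583}
scene hook 0.6 [ 547.9 -104.3  308.2]
scene grip 0.91 [ 547.8 -109.9  310. ]
scene latch 0.66 [547.4 -98.8 228.1]
scene driver 0.81 [555.7  47.2  62. ]
scene bail_space 0.78 [556.2  43.6  71.4]
scene bail_space 0.26 [682.  223.6  -1.3]
scene column 0.76 [ 688.7 -321.2   -3.2]
scene plc 0.86 [496.8 342.7  -1.7]
scene cylinder 0.8 [ 411.2 -208.3    1. ]
scene bit_tray 0.83 [679.3 225.1  -2.2]
scene bit_tray 0.21 [ 687.7 -320.6   -4.6]
[1.28662946 0.10097809 0.91413697]
top hook 0.73 [ 551.8 -104.   197.9]
top hook 0.46 [551.7 -93.  226.2]
top latch 0.65 [551.6 -96.1 229.3]
top driver 0.59 [557.4  50.1  61.6]
top bail_space 0.74 [557.   47.6  71.7]
top column 0.68 [555.7  49.2  73.2]
top column 0.65 [ 691.6 -316.1   -2. ]
top plc 0.8 [4.982e+02 3.471e+02 3.000e-01]
top cylinder 0.79 [ 4.057e+02 -1.979e+02 -1.000e-01]
top bit_tray 0.59 [683.2 229.9   4.8]
[0.35472139 0.01472534 1.13115642]
1.0
```

```bash
python3 -c "
import cv2
a=cv2.imread('pics/scene1.png');b=cv2.imread('pics/top1.png')
import numpy as np
cv2.imwrite('pics/both.png',np.hstack([cv2.resize(a,(400,300)),cv2.resize(b,(400,300))]))
cv2.imwrite('pics/t.png',cv2.resize(b,(800,600)))"
```

```text
(no output)
```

View pics/t.png

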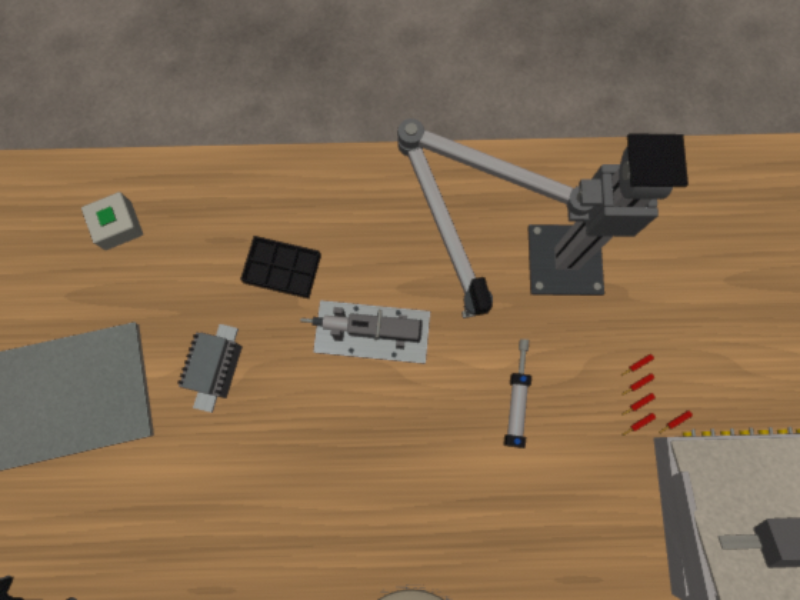

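View pics/scene1.png

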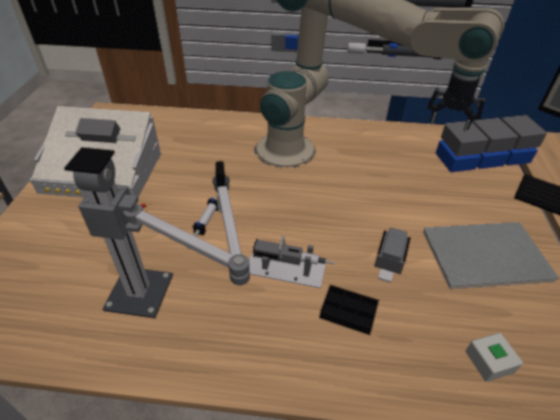

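```bash
python3 -c "
import cv2,numpy as np
a=cv2.imread('pics/scene1.png')[145:285,170:350];b=cv2.imread('pics/top1.png')[70:250,210:450]
cv2.imwrite('pics/c.png',np.hstack([cv2.resize(a,None,fx=2.2,fy=3*0.7333,interpolation=2),cv2.resize(b,None,fx=1.7,fy=1.7,interpolation=2)[:306] if 0 else cv2.resize(b,(400,308),interpolation=2)]))"
```

```text
(no output)
```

View pics/c.png

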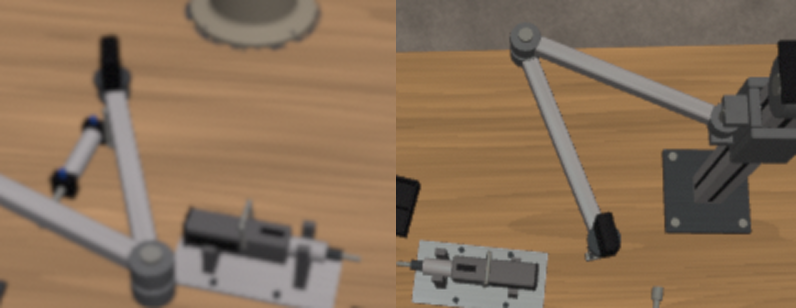

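Request:
apply_moves(
  rot=[
    [0, 0, 0],
    [0, 0, 0],
    [0, 0, 0],
    [0, 0, 0],
    [0, 0, 0],
    [0, 0, 0],
    [0, 0, 0],
    [0, 0, 0],
    [0, 0, 0],
    [0, 0, 0],
  ],
  translation=[
    [-32, 40, -16],
    [-32, 40, -16],
    [-32, 40, -16],
    [-32, 40, -16],
    [-32, 40, -16],
    [-32, 40, -16],
    [-32, 40, -16],
    [-32, 40, -16],
    [-32, 40, -16],
    [-32, 40, -12],
  ],
  jaw=[85, 85, 85, 85, 85, 85, 85, 85, 85, 85],
)

```text
time: 2.25
tcp_pos: [0.4449, 0.0655, 0.5616]
tcp_rot: [[0.318, 0.948, 0.001], [0.948, -0.318, 0.0], [0.001, 0.001, -1.0]]
ft_force: [0.9, 0.8, 0.1]
finger_gap: 0.0848
```

Request:
apply_moves(
  rot=[
    [0, 0, 0],
    [0, 0, 0],
    [0, 0, 0],
    [0, 0, 0],
  ],
  translation=[
    [-33, 39, 0],
    [-33, 39, 0],
    [-33, 39, 0],
    [-33, 37, 0],
  ],
  jaw=[85, 85, 85, 85],
)

```text
time: 2.75
tcp_pos: [0.549, -0.1087, 0.5607]
tcp_rot: [[0.318, 0.948, 0.0], [0.948, -0.318, 0.0], [0.0, 0.0, -1.0]]
ft_force: [-0.1, 0.8, 0.8]
finger_gap: 0.0853
```

```bash
python3 - <<'E'
from h import *
st=status.get_state();print(st["time"],st["tcp_pos"],st["tcp_rot"],st["joints"])
print(optics.get_calibration("wrist"))
look("wrist",["hook","grip","latch","driver","bail_space"],"spot_point","w1.png")
look("top",["grip","hook","latch","driver","bail_space"],"spot_point")
look("scene",["grip","hook","latch","driver","bail_space"],"spot_point")
E
```

```text
2.75 [ 0.54903947 -0.1086708   0.56065246] [[ 3.18345271e-01  9.47974816e-01  1.90767410e-04]
 [ 9.47974818e-01 -3.18345298e-01  1.27476128e-04]
 [ 1.81574067e-04  1.40261278e-04 -9.99999974e-01]] [-2.61413506e-01  1.82071007e-01  9.50969319e-01  1.90388800e-04
  2.00840098e+00 -1.50814569e+00]
{'vertical_fov': 66.54534795670986, 'cx': 281.3153106349476, 'cy': 211.00219122958532, 'hand_eye': array([[ 9.99999330e-01,  1.11462526e-03, -3.12962813e-04,
         4.10021688e-04],
       [-9.94904018e-04,  9.65600416e-01,  2.60028550e-01,
        -6.60950098e-02],
       [ 5.92031414e-04, -2.60028065e-01,  9.65600878e-01,
         3.21750952e-02],
       [ 0.00000000e+00,  0.00000000e+00,  0.00000000e+00,
         1.00000000e+00]])}
wrist hook 0.76 [ 542.7 -103.4  193.6]
wrist hook 0.37 [ 407.2 -205.2   -1.8]
wrist grip 0.88 [ 546.5 -105.   304.5]
wrist latch 0.85 [543.6 -94.1 227. ]
wrist driver 0.89 [553.1  46.3  58.5]
wrist bail_space 0.93 [553.8  44.8  69.3]
top grip 0.89 [ 549.9 -104.6  310.6]
top hook 0.55 [ 550.8 -103.1  198.5]
top driver 0.89 [558.7  50.7  63.6]
top bail_space 0.81 [556.5  50.2  73.7]
scene grip 0.63 [ 549.6 -108.9  310.9]
scene grip 0.38 [ 689.4 -322.5   -4.6]
scene hook 0.67 [ 688.7 -323.8   -1.3]
scene hook 0.57 [ 547.9 -104.5  193. ]
scene latch 0.69 [544.7 -96.5 229.8]
scene driver 0.81 [554.8  46.3  60.4]
scene bail_space 0.72 [555.6  45.   71.1]
```

View pics/w1.png

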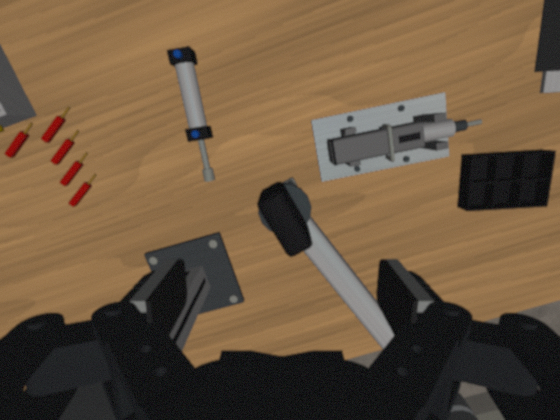

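```bash
python3 -c "
import cv2,numpy as np
a=cv2.imread('pics/w1.png')
g=cv2.convertScaleAbs(a[172:264,245:325],alpha=2.2,beta=20)
b=a[85:190,305:490]
b=cv2.resize(b,None,fx=2.7,fy=2.7,interpolation=2)
g=cv2.resize(g,None,fx=3.6,fy=3.6,interpolation=2)
H=max(g.shape[0],b.shape[0])
c=np.zeros((H,g.shape[1]+b.shape[1],3),np.uint8);c[:g.shape[0],:g.shape[1]]=g;c[:b.shape[0],g.shape[1]:]=b
print(c.shape,g.shape);cv2.imwrite('pics/c2.png',c)"
```

```text
(331, 788, 3) (331, 288, 3)
```

View pics/c2.png

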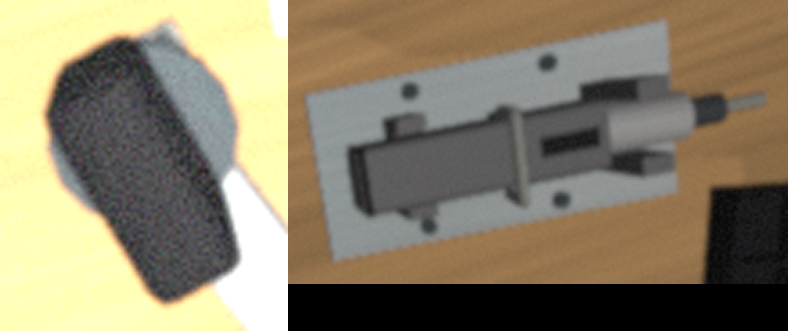

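```bash
cat >> h.py <<'E'
def cam_pose(cam,st):
    c=optics.get_calibration(cam)
    if cam=="wrist":
        H=np.array(c["hand_eye"]);R=np.array(st["tcp_rot"]);Rc=R@H[:3,:3];o=R@H[:3,3]+st["tcp_pos"]
    else: Rc=np.array(c["R"]).T;o=-Rc@np.array(c["t"])
    return Rc,o,210/np.tan(np.radians(c["vertical_fov"]/2)),c["cx"],c["cy"]
def ray(cam,st,uv,z):
    Rc,o,f,cx,cy=cam_pose(cam,st);d=Rc@np.array([(uv[0]-cx)/f,(uv[1]-cy)/f,1]);return o+d*(z-o[2])/d[2]
def proj(cam,st,X):
    Rc,o,f,cx,cy=cam_pose(cam,st);p=(np.asarray(X)-o)@Rc;return p[:,:2]/p[:,2:]*f+[cx,cy]
E
python3 - <<'E'
from h import *
from scipy.optimize import differential_evolution as de
st=status.get_state()
q=lambda x,y:((x-288)/2.7+305,y/2.7+85)
for n,a,b,z in [("plate up",(308,95),(665,20),.003),("plate lo",(333,260),(675,190),.003),("house lo",(372,213),(610,170),.074),("house up",(365,146),(608,98),.074),("axis",(367,180),(765,98),.066),("bail",(510,112),(522,203),.099)]:
    A=ray("wrist",st,q(*a),z);B=ray("wrist",st,q(*b),z);d=B-A
    print(n,np.round(A*1e3),np.round(B*1e3),np.degrees(np.arctan2(d[1],d[0])))
im=cv2.imread("pics/w1.png")
m=np.zeros(im.shape[:2],np.uint8);m[172:264,245:325]=(im.max(2)<62)[172:264,245:325]
n,l,s,_=cv2.connectedComponentsWithStats(m);k=1+np.argmax(s[1:,4]);m=(l==k).astype(np.uint8);m=cv2.morphologyEx(m,cv2.MORPH_CLOSE,np.ones((3,3)));print(s[k])
M=cv2.resize(m,None,fx=4,fy=4,interpolation=0)
def cost(p):
    x,y,a,zc=p;c,s_=np.cos(a),np.sin(a)
    X=[[x+c*i*.010-s_*j*.023,y+s_*i*.010+c*j*.023,zc+k*.02] for i in(-1,1) for j in(-1,1) for k in(-1,1)]
    P=((proj("wrist",st,X)+.5)*4).astype(np.int32);t=np.zeros_like(M);cv2.fillConvexPoly(t,cv2.convexHull(P),1)
    return 1-(t&M).sum()/(t|M).sum()
r=de(cost,[(.53,.57),(-.125,-.085),(.6,2.4),(.305,.314)],seed=1,maxiter=60);print(r.x,np.degrees(r.x[2]),r.fun)
E
```

```text
plate up [495. -37.   3.] [520. 169.   3.] 82.99082602409442
plate lo [593. -51.   3.] [617. 156.   3.] 83.27387793908787
house lo [561. -29.  74.] [579.  94.  74.] 81.79408101258534
house up [527. -23.  74.] [543. 100.  74.] 82.5145333204845
axis [545. -26.  66.] [570. 180.  66.] 83.09587461475301
bail [531.  44.  99.] [576.  39.  99.] -5.955480202142324
[ 258  181   53   75 2413]
[ 0.54801034 -0.10303692  1.75556858  0.3050035 ] 100.5866704066372 0.14294064012344232
```

Request:
apply_moves(
  rot=[
    [0, 0, -0.172],
    [0, 0, -0.172],
    [0, 0, -0.172],
    [0, 0, 0],
    [0, 0, 0],
    [0, 0, 0],
    [0, 0, 0],
    [0, 0, 0],
  ],
  translation=[
    [0, 0, 0],
    [0, 0, 0],
    [0, 0, 0],
    [2.5, 0, 23],
    [0, 0, 23],
    [0, 0, 22],
    [0, 0, 16],
    [0, 0, 9],
  ],
  jaw=[85, 85, 85, 75, 65, 55, 55, 55],
  force=90,
)

```text
time: 4.65
tcp_pos: [0.548, -0.1046, 0.4669]
tcp_rot: [[-0.191, 0.982, -0.001], [0.982, 0.191, 0.0], [0.0, -0.001, -1.0]]
ft_force: [0.1, -1.0, -0.3]
finger_gap: 0.0552
```

```bash
python3 - <<'E'
from h import *
st=status.get_state();print(st["time"],st["tcp_pos"],st["ft_force"],st["joints"])
look("wrist",["grip","driver","bail_space"],"spot_point","w2.png")
E
```

```text
4.65 [ 0.54795909 -0.10461447  0.46687665] [ 0.14212978 -0.99587882 -0.2923818 ] [-2.54855311e-01  1.40813307e-01  1.18353836e+00  7.75700653e-05
  1.81803091e+00 -2.01778732e+00]
wrist grip 0.66 [ 547.3 -101.9  305.8]
wrist driver 0.56 [543.1 -96.7 225.3]
wrist driver 0.55 [555.8  47.1  56.2]
wrist bail_space 0.88 [556.1  45.3  71.4]
```

View pics/w2.png

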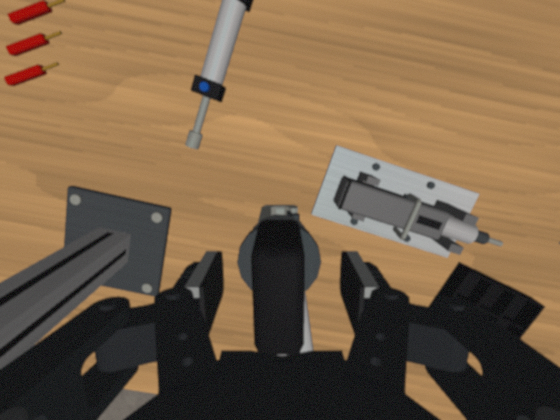

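Request:
apply_moves(
  rot=[
    [0, 0, 0],
    [0, 0, 0],
    [0, 0, 0],
    [0, 0, 0],
    [0, 0, 0],
    [0, 0, 0],
  ],
  translation=[
    [0, 0, 0],
    [0, 0, 0],
    [0, 0, 0],
    [0, 0, 0],
    [0, 0, 0],
    [0, 0, 0],
  ],
  jaw=[30, 12, 12, 12, 12, 12],
  force=90,
)

```text
time: 5.6
tcp_pos: [0.5479, -0.1046, 0.4682]
tcp_rot: [[-0.191, 0.982, 0.001], [0.982, 0.191, -0.0], [-0.001, 0.001, -1.0]]
ft_force: [0.8, -1.1, 4.7]
finger_gap: 0.0191
```

```bash
python3 - <<'E'
from h import *
st=status.get_state();print(st["time"],st["tcp_pos"],st["ft_force"],st["ft_torque"])
for c in ("wrist","top","scene"):look(c,["grip","hook","latch"],"spot_point",c+"3.png")
E
```

```text
5.6 [ 0.54790335 -0.10461077  0.46823805] [ 0.77305725 -1.07983706  4.73610826] [-0.16865115 -0.0811081  -0.02745668]
wrist grip 0.67 [ 546.8 -102.3  303.1]
wrist hook 0.67 [ 543.8 -104.1  193.1]
wrist latch 0.93 [542.4 -93.4 225.9]
top grip 0.59 [ 547.7 -102.6  311.4]
top hook 0.47 [ 549.4 -102.1  199. ]
top latch 0.68 [550.9 -94.9 225.8]
top latch 0.23 [ 547.6 -103.5  314.3]
scene grip 0.66 [ 544.9 -105.7  306.5]
scene hook 0.61 [553.5  47.4  61.3]
scene hook 0.59 [ 545.3 -106.   195. ]
scene latch 0.82 [545.4 -99.3 231. ]
```

Request:
apply_moves(
  rot=[
    [0, 0, 0],
    [0, 0, 0],
    [0, 0, 0],
    [0, 0, 0],
    [0, 0, 0],
    [0, 0, 0],
    [0, 0, 0],
    [0, 0, 0.105],
    [0, 0, 0.105],
    [0, 0, 0.105],
  ],
  translation=[
    [0, 0, 5],
    [0, 0, 5],
    [20, 4.3, 5],
    [20, 4.3, 5],
    [20, 4.3, 5],
    [20, 4.3, 5],
    [20, 4.2, 0],
    [0, 0, 0],
    [0, 0, 0],
    [0, 0, 0],
  ],
  jaw=[12, 12, 12, 12, 12, 12, 12, 12, 12, 12],
  force=100,
)

```text
time: 7.45
tcp_pos: [0.5497, -0.0022, 0.4395]
tcp_rot: [[0.126, 0.992, 0.003], [0.992, -0.126, -0.0], [-0.0, 0.003, -1.0]]
ft_force: [-1.1, 0.1, 10.1]
finger_gap: 0.0187
```

Request:
apply_moves(
  rot=[
    [0, 0, 0],
    [0, 0, 0],
    [0, 0, 0],
    [0, 0, 0],
    [0, 0, 0],
    [0, 0, 0],
    [0, 0, 0],
    [0, 0, 0],
  ],
  translation=[
    [0, 0, 10],
    [0, 0, 10],
    [0, 0, 10],
    [0, 0, 10],
    [0, 0, 10],
    [0, 0, 10],
    [0, 0, 10],
    [0, 0, 0],
  ],
  jaw=[12, 12, 12, 12, 12, 12, 12, 12],
)

```text
time: 8.45
tcp_pos: [0.5499, -0.0024, 0.3688]
tcp_rot: [[0.122, 0.992, 0.002], [0.992, -0.122, -0.001], [-0.0, 0.002, -1.0]]
ft_force: [-0.1, -0.0, 11.5]
finger_gap: 0.019
```

```bash
python3 - <<'E'
from h import *
st=status.get_state();print(st["time"],st["tcp_pos"],st["ft_force"],st["ft_torque"],st["joints"])
for c in ("wrist","top","scene"):look(c,["grip","hook","latch","driver","bail_space"],"spot_point",c+"4.png")
a=cv2.imread("pics/scene4.png")[170:300,200:360];b=cv2.imread("pics/wrist4.png")
cv2.imwrite("pics/c4.png",np.hstack([cv2.resize(a,(400,325),interpolation=2),cv2.resize(b,(400,325))]))
E
```

```text
8.45 [ 0.54991629 -0.00239883  0.36882857] [-0.07374897 -0.04539804 11.5381394 ] [-0.39414487  0.06553088 -0.02358165] [-7.14387228e-02  1.34645532e-01  1.38417544e+00 -3.82150501e-04
  1.62044154e+00 -1.51945087e+00]
wrist grip 0.94 [548.1   1.8 205.1]
wrist hook 0.81 [547.1  -3.9  98.6]
wrist latch 0.86 [549.4   6.9 128. ]
wrist driver 0.28 [ 411.6 -201.3   -1.6]
wrist bail_space 0.79 [555.8  46.5  70.4]
top grip 0.39 [ 5.528e+02 -4.000e-01  2.126e+02]
top hook 0.58 [555.4  -2.4 102.1]
top latch 0.47 [556.8   7.8 127.5]
top driver 0.82 [559.9  51.6  64. ]
top bail_space 0.58 [555.5  48.6  75.7]
scene grip 0.73 [550.7  -1.8 211.2]
scene grip 0.48 [682.9 224.3  -3.2]
scene hook 0.64 [552.4  -4.5  98.5]
scene latch 0.62 [549.9   3.1 132.1]
scene driver 0.75 [554.   45.9  59.7]
scene bail_space 0.83 [555.9  42.5  69.7]
```

View pics/c4.png

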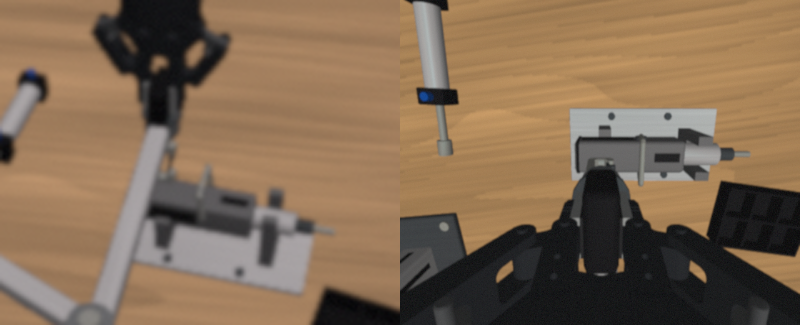

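Request:
apply_moves(
  rot=[
    [0, 0, 0],
    [0, 0, 0],
    [0, 0, 0],
  ],
  translation=[
    [0, 0, 5],
    [0, 0, 4],
    [0, 0, 0],
  ],
  jaw=[12, 12, 12],
)

```text
time: 9.72
tcp_pos: [0.55, -0.0024, 0.3606]
tcp_rot: [[0.123, 0.992, 0.004], [0.992, -0.123, -0.001], [-0.0, 0.004, -1.0]]
ft_force: [-1.2, 0.1, 12.9]
finger_gap: 0.0183
```

Request:
apply_moves(
  rot=[
    [0, 0, 0],
    [0, 0, 0],
    [0, 0, 0],
  ],
  translation=[
    [0, 0, 1],
    [0, 0, 1],
    [0, 0, 0],
  ],
  jaw=[12, 12, 12],
)

```text
time: 10.1
tcp_pos: [0.5501, -0.0024, 0.359]
tcp_rot: [[0.122, 0.992, 0.004], [0.992, -0.122, -0.001], [-0.0, 0.004, -1.0]]
ft_force: [-0.0, 0.8, 12.7]
finger_gap: 0.0188
```

Request:
apply_moves(
  rot=[
    [0, 0, 0],
    [0, 0, 0],
  ],
  translation=[
    [0, 0, 1],
    [0, 0, 0],
  ],
  jaw=[12, 12],
)

```text
time: 10.35
tcp_pos: [0.5501, -0.0024, 0.358]
tcp_rot: [[0.123, 0.992, 0.004], [0.992, -0.123, -0.001], [-0.0, 0.004, -1.0]]
ft_force: [-0.8, 0.4, 12.2]
finger_gap: 0.0188
```

Request:
apply_moves(
  rot=[
    [0, 0, 0],
    [0, 0, 0],
  ],
  translation=[
    [0, 0, 1],
    [0, 0, 0],
  ],
  jaw=[12, 12],
)

```text
time: 10.6
tcp_pos: [0.5501, -0.0024, 0.357]
tcp_rot: [[0.122, 0.992, 0.004], [0.992, -0.122, -0.001], [-0.0, 0.004, -1.0]]
ft_force: [-0.4, 0.9, 12.8]
finger_gap: 0.019
```

Request:
apply_moves(
  rot=[
    [0, 0, 0],
    [0, 0, 0],
  ],
  translation=[
    [0, 0, 1],
    [0, 0, 0],
  ],
  jaw=[12, 12],
)

```text
time: 10.85
tcp_pos: [0.5501, -0.0024, 0.356]
tcp_rot: [[0.122, 0.992, 0.004], [0.992, -0.122, -0.001], [-0.0, 0.004, -1.0]]
ft_force: [-0.2, 0.6, 11.8]
finger_gap: 0.0187
```

Request:
apply_moves(
  rot=[
    [0, 0, 0],
    [0, 0, 0],
  ],
  translation=[
    [0, 0, 1],
    [0, 0, 0],
  ],
  jaw=[12, 12],
)

```text
time: 11.1
tcp_pos: [0.5501, -0.0024, 0.3558]
tcp_rot: [[0.122, 0.992, 0.005], [0.992, -0.122, -0.001], [-0.0, 0.005, -1.0]]
ft_force: [-1.3, -0.6, 15.2]
finger_gap: 0.0188
```

Request:
apply_moves(
  rot=[
    [0, 0, 0],
    [0, 0, 0],
    [0, 0, 0],
    [0, 0, 0],
    [0, 0, 0],
    [0, 0, 0],
    [0, 0, 0],
    [0, 0, 0],
  ],
  translation=[
    [0, 0, -2],
    [0, 0, -1.5],
    [4, 0, 0],
    [4, 0, 0],
    [4, 0, 0],
    [4, 0, 0],
    [4, 0, 0],
    [0, 0, 0],
  ],
  jaw=[12, 12, 12, 12, 12, 12, 12, 12],
)

```text
time: 12.1
tcp_pos: [0.5525, 0.0177, 0.3586]
tcp_rot: [[0.122, 0.993, 0.004], [0.993, -0.122, -0.001], [-0.0, 0.004, -1.0]]
ft_force: [0.3, 0.6, 11.9]
finger_gap: 0.0188
```

Request:
apply_moves(
  rot=[
    [0, 0, 0],
    [0, 0, 0],
    [0, 0, 0],
    [0, 0, 0],
  ],
  translation=[
    [2, 0, 0],
    [2, 0, 0],
    [2, 0, 0],
    [0, 0, 0],
  ],
  jaw=[12, 12, 12, 12],
)

```text
time: 12.6
tcp_pos: [0.5533, 0.0235, 0.3586]
tcp_rot: [[0.122, 0.992, 0.004], [0.992, -0.122, -0.001], [-0.0, 0.004, -1.0]]
ft_force: [-0.1, 0.4, 11.4]
finger_gap: 0.0189
```

```bash
python3 - <<'E'
from h import *
for c in ("wrist","top","scene"):look(c,["hook","latch","driver","bail_space"],"spot_point",c+"5.png")
st=status.get_state();print(st["time"],st["tcp_pos"],st["ft_force"])
a=cv2.imread("pics/scene5.png")[190:280,215:335];b=cv2.imread("pics/wrist5.png")[130:270,240:420]
cv2.imwrite("pics/c5.png",np.hstack([cv2.resize(a,(400,300),interpolation=2),cv2.resize(b,(386,300),interpolation=2)]))
E
```

```text
wrist hook 0.3 [ 408.3 -203.9   -2.1]
wrist latch 0.89 [552.8  30.8 115.2]
wrist driver 0.72 [552.4  49.1  58.8]
wrist bail_space 0.55 [557.5  45.3  70.9]
top hook 0.61 [555.9  27.6  88.3]
top hook 0.32 [558.6  47.8  61.2]
top latch 0.63 [558.1  34.5 119.2]
top latch 0.59 [555.   24.9 203. ]
top driver 0.67 [560.5  48.9  62.9]
top bail_space 0.74 [555.5  48.8  74. ]
scene hook 0.82 [555.3  22.3  84.9]
scene latch 0.72 [555.2  31.  121.3]
scene driver 0.69 [554.8  46.9  59. ]
scene driver 0.2 [553.5  33.7 121.7]
scene bail_space 0.85 [554.5  47.1  68.4]
13.35 [0.5532557  0.02340335 0.35862438] [-0.15463575 -0.53882031 12.35035763]
```

View pics/c5.png

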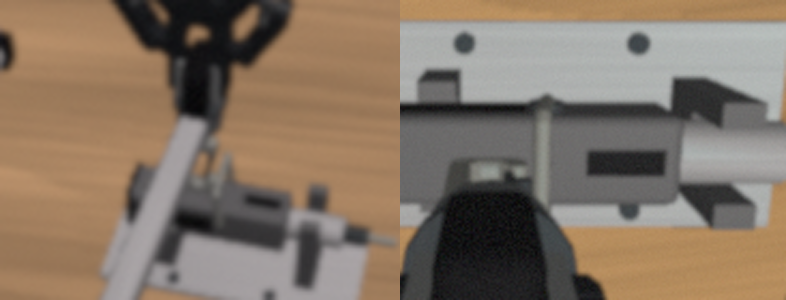

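Request:
apply_moves(
  rot=[
    [0, 0, 0],
    [0, 0, 0],
    [0, 0, 0],
  ],
  translation=[
    [1.5, 0, 0],
    [1.5, 0, 0],
    [0, 0, 0],
  ],
  jaw=[12, 12, 12],
)

```text
time: 13.72
tcp_pos: [0.5536, 0.0264, 0.3586]
tcp_rot: [[0.122, 0.992, 0.004], [0.992, -0.122, -0.001], [-0.0, 0.004, -1.0]]
ft_force: [0.2, -0.5, 12.3]
finger_gap: 0.0189
```

Request:
apply_moves(
  rot=[
    [0, 0, 0],
    [0, 0, 0],
    [0, 0, 0],
  ],
  translation=[
    [1.5, 0, 0],
    [1.5, 0, 0],
    [0, 0, 0],
  ],
  jaw=[12, 12, 12],
)

```text
time: 14.1
tcp_pos: [0.554, 0.0294, 0.3586]
tcp_rot: [[0.122, 0.992, 0.004], [0.992, -0.122, -0.001], [-0.0, 0.004, -1.0]]
ft_force: [-0.5, 0.3, 12.3]
finger_gap: 0.0186
```

Request:
apply_moves(
  rot=[
    [0, 0, 0],
    [0, 0, 0],
    [0, 0, 0],
  ],
  translation=[
    [1.5, 0, 0],
    [1.5, 0, 0],
    [0, 0, 0],
  ],
  jaw=[12, 12, 12],
)

```text
time: 14.48
tcp_pos: [0.5544, 0.0324, 0.3587]
tcp_rot: [[0.122, 0.992, 0.004], [0.992, -0.122, -0.001], [-0.0, 0.004, -1.0]]
ft_force: [0.2, 1.1, 11.6]
finger_gap: 0.0189
```

Request:
apply_moves(
  rot=[
    [0, 0, 0],
    [0, 0, 0],
    [0, 0, 0],
  ],
  translation=[
    [1.5, 0, 0],
    [1.5, 0, 0],
    [0, 0, 0],
  ],
  jaw=[12, 12, 12],
)

```text
time: 14.85
tcp_pos: [0.5547, 0.0354, 0.3586]
tcp_rot: [[0.122, 0.992, 0.004], [0.992, -0.122, -0.001], [-0.0, 0.004, -1.0]]
ft_force: [0.2, 1.3, 12.8]
finger_gap: 0.0192
```

Request:
apply_moves(
  rot=[
    [0, 0, 0],
    [0, 0, 0],
    [0, 0, 0],
  ],
  translation=[
    [1.5, 0, 0],
    [1.5, 0, 0],
    [0, 0, 0],
  ],
  jaw=[12, 12, 12],
)

```text
time: 15.22
tcp_pos: [0.5551, 0.0384, 0.3586]
tcp_rot: [[0.122, 0.992, 0.004], [0.992, -0.122, -0.001], [-0.0, 0.004, -1.0]]
ft_force: [1.1, 1.0, 12.2]
finger_gap: 0.0186
```

Request:
apply_moves(
  rot=[
    [0, 0, 0],
    [0, 0, 0],
    [0, 0, 0],
  ],
  translation=[
    [1.5, 0, 0],
    [1.5, 0, 0],
    [0, 0, 0],
  ],
  jaw=[12, 12, 12],
)

```text
time: 15.6
tcp_pos: [0.5555, 0.0413, 0.3586]
tcp_rot: [[0.122, 0.992, 0.004], [0.992, -0.122, -0.001], [-0.0, 0.004, -1.0]]
ft_force: [-0.3, 0.6, 12.4]
finger_gap: 0.0188
```

Request:
apply_moves(
  rot=[
    [0, 0, 0],
    [0, 0, 0],
    [0, 0, 0],
  ],
  translation=[
    [1.5, 0, 0],
    [1.5, 0, 0],
    [0, 0, 0],
  ],
  jaw=[12, 12, 12],
)

```text
time: 15.98
tcp_pos: [0.5558, 0.0438, 0.3586]
tcp_rot: [[0.123, 0.992, 0.004], [0.992, -0.123, -0.002], [-0.001, 0.004, -1.0]]
ft_force: [-0.5, -3.7, 12.5]
finger_gap: 0.0186
```

Request:
apply_moves(
  rot=[
    [0, 0, 0],
    [0, 0, 0],
    [0, 0, 0],
  ],
  translation=[
    [1, 0, 0],
    [1, 0, 0],
    [0, 0, 0],
  ],
  jaw=[12, 12, 12],
)

```text
time: 16.35
tcp_pos: [0.5561, 0.0457, 0.3586]
tcp_rot: [[0.123, 0.992, 0.004], [0.992, -0.123, -0.002], [-0.001, 0.004, -1.0]]
ft_force: [-1.2, -3.5, 12.6]
finger_gap: 0.0183
```

Request:
apply_moves(
  rot=[
    [0, 0, 0],
    [0, 0, 0],
    [0, 0, 0],
  ],
  translation=[
    [1, 0, 0],
    [1, 0, 0],
    [0, 0, 0],
  ],
  jaw=[12, 12, 12],
)

```text
time: 16.73
tcp_pos: [0.5563, 0.0477, 0.3586]
tcp_rot: [[0.123, 0.992, 0.004], [0.992, -0.123, -0.002], [-0.001, 0.004, -1.0]]
ft_force: [0.2, -2.8, 12.9]
finger_gap: 0.0188
```

Request:
apply_moves(
  rot=[
    [0, 0, 0],
    [0, 0, 0],
    [0, 0, 0],
  ],
  translation=[
    [1, 0, 0],
    [1, 0, 0],
    [0, 0, 0],
  ],
  jaw=[12, 12, 12],
)

```text
time: 17.1
tcp_pos: [0.5566, 0.0496, 0.3586]
tcp_rot: [[0.123, 0.992, 0.004], [0.992, -0.123, -0.002], [-0.001, 0.004, -1.0]]
ft_force: [-0.8, -2.7, 11.8]
finger_gap: 0.0188
```

```bash
python3 - <<'E'
from h import *
for c in ("wrist","top","scene"):look(c,["hook","latch","driver","bail_space"],"spot_point",c+"6.png")
a=cv2.imread("pics/scene6.png")[190:280,215:335];b=cv2.imread("pics/wrist6.png")[130:270,240:420]
cv2.imwrite("pics/c6.png",np.hstack([cv2.resize(a,(400,300),interpolation=2),cv2.resize(b,(386,300),interpolation=2)]))
E
```

```text
wrist hook 0.62 [553.2  51.5  89.4]
wrist latch 0.76 [557.6  58.5 120. ]
wrist driver 0.83 [552.9  53.6  58.9]
top hook 0.54 [559.6  50.2  90.6]
top latch 0.5 [562.8  60.7 118.3]
top driver 0.83 [560.4  56.2  63.6]
top bail_space 0.61 [558.5  56.9  72.1]
scene hook 0.85 [557.   48.   86.9]
scene hook 0.75 [495.7 342.9  -2.4]
scene latch 0.65 [558.2  57.1 120.5]
scene latch 0.6 [556.2  45.6 199. ]
scene driver 0.95 [555.6  51.6  62.3]
scene bail_space 0.75 [554.9  53.5  68. ]
scene bail_space 0.65 [554.4  47.   86.1]
```

View pics/c6.png

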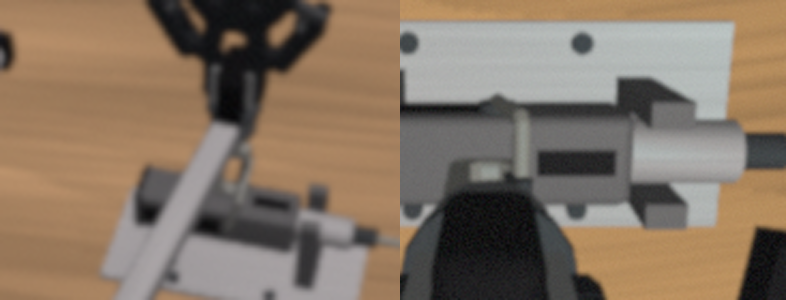

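Request:
apply_moves(
  rot=[
    [0, 0, 0],
    [0, 0, 0],
    [0, 0, 0],
    [0, 0, 0],
  ],
  translation=[
    [1.3, 0, 0],
    [1.3, 0, 0],
    [1.3, 0, 0],
    [0, 0, 0],
  ],
  jaw=[12, 12, 12, 12],
)

```text
time: 18.35
tcp_pos: [0.557, 0.0536, 0.3586]
tcp_rot: [[0.123, 0.992, 0.004], [0.992, -0.123, -0.002], [-0.001, 0.004, -1.0]]
ft_force: [0.4, -4.0, 12.4]
finger_gap: 0.0188
```

Request:
apply_moves(
  rot=[
    [0, 0, 0],
    [0, 0, 0],
    [0, 0, 0],
    [0, 0, 0],
  ],
  translation=[
    [1.3, 0, 0],
    [1.3, 0, 0],
    [1.3, 0, 0],
    [0, 0, 0],
  ],
  jaw=[12, 12, 12, 12],
)

```text
time: 18.85
tcp_pos: [0.5575, 0.057, 0.3582]
tcp_rot: [[0.124, 0.992, 0.003], [0.992, -0.124, -0.003], [-0.002, 0.004, -1.0]]
ft_force: [-1.8, -5.9, 10.8]
finger_gap: 0.0189
```

Request:
apply_moves(
  rot=[
    [0, 0, 0],
    [0, 0, 0],
    [0, 0, 0],
    [0, 0, 0],
  ],
  translation=[
    [1.3, 0, 0],
    [1.3, 0, 0],
    [1.3, 0, 0],
    [0, 0, 0],
  ],
  jaw=[12, 12, 12, 12],
)

```text
time: 19.35
tcp_pos: [0.558, 0.0606, 0.3581]
tcp_rot: [[0.124, 0.992, 0.003], [0.992, -0.124, -0.003], [-0.003, 0.003, -1.0]]
ft_force: [-0.8, -7.5, 10.6]
finger_gap: 0.0188
```

Request:
apply_moves(
  rot=[
    [0, 0, 0],
    [0, 0, 0],
    [0, 0, 0],
  ],
  translation=[
    [1, 0, 0],
    [1, 0, 0],
    [0, 0, 0],
  ],
  jaw=[12, 12, 12],
)

```text
time: 19.73
tcp_pos: [0.5582, 0.0625, 0.3584]
tcp_rot: [[0.124, 0.992, 0.003], [0.992, -0.124, -0.003], [-0.003, 0.004, -1.0]]
ft_force: [-1.1, -8.5, 11.6]
finger_gap: 0.0187
```

Request:
apply_moves(
  rot=[
    [0, 0, 0],
    [0, 0, 0],
    [0, 0, 0],
  ],
  translation=[
    [1, 0, 0],
    [1, 0, 0],
    [0, 0, 0],
  ],
  jaw=[12, 12, 12],
)

```text
time: 20.1
tcp_pos: [0.5585, 0.0645, 0.3585]
tcp_rot: [[0.124, 0.992, 0.004], [0.992, -0.124, -0.003], [-0.003, 0.004, -1.0]]
ft_force: [-0.5, -7.6, 11.9]
finger_gap: 0.0188
```

Request:
apply_moves(
  rot=[
    [0, 0, 0],
    [0, 0, 0],
    [0, 0, 0],
  ],
  translation=[
    [1, 0, 0],
    [1, 0, 0],
    [0, 0, 0],
  ],
  jaw=[12, 12, 12],
)

```text
time: 20.48
tcp_pos: [0.5587, 0.0664, 0.3586]
tcp_rot: [[0.124, 0.992, 0.004], [0.992, -0.124, -0.003], [-0.003, 0.004, -1.0]]
ft_force: [-0.2, -8.3, 13.7]
finger_gap: 0.0189
```

Request:
apply_moves(
  rot=[
    [0, 0, 0],
    [0, 0, 0],
    [0, 0, 0],
  ],
  translation=[
    [1, 0, 0],
    [0.5, 0, 0],
    [0, 0, 0],
  ],
  jaw=[12, 12, 12],
)

```text
time: 20.85
tcp_pos: [0.5589, 0.0672, 0.3587]
tcp_rot: [[0.125, 0.992, 0.004], [0.992, -0.125, -0.005], [-0.005, 0.004, -1.0]]
ft_force: [-1.9, -13.2, 13.9]
finger_gap: 0.0188
```

Request:
apply_moves(
  rot=[
    [0, 0, 0],
    [0, 0, 0],
    [0, 0, 0],
  ],
  translation=[
    [1, 0, 0],
    [0.5, 0, 0],
    [0, 0, 0],
  ],
  jaw=[12, 12, 12],
)

```text
time: 21.22
tcp_pos: [0.5591, 0.068, 0.3588]
tcp_rot: [[0.126, 0.992, 0.003], [0.992, -0.126, -0.007], [-0.006, 0.004, -1.0]]
ft_force: [-2.5, -17.4, 14.1]
finger_gap: 0.0189
```

```bash
python3 - <<'E'
from h import *
for c in ("wrist","scene"):look(c,["hook","latch","driver","bail_space"],"spot_point",c+"7.png")
a=cv2.imread("pics/scene7.png")[190:280,215:335];b=cv2.imread("pics/wrist7.png")[130:270,240:420]
cv2.imwrite("pics/c7.png",np.hstack([cv2.resize(a,(400,300),interpolation=2),cv2.resize(b,(386,300),interpolation=2)]))
E
```

```text
wrist hook 0.72 [556.   66.2  85.9]
wrist latch 0.71 [555.5  75.3 120. ]
wrist latch 0.17 [554.5  64.2  88.5]
wrist driver 0.77 [554.4  59.2  61.3]
wrist bail_space 0.73 [557.5  56.8  71.8]
scene hook 0.58 [555.5  66.4  85.4]
scene latch 0.64 [ 4.067e+02 -2.068e+02  4.000e-01]
scene latch 0.58 [560.   72.7 124.2]
scene driver 0.59 [555.6  57.2  61.2]
scene bail_space 0.89 [554.9  53.9  71.8]
scene bail_space 0.44 [ 410.5 -210.3   -1.1]
```

View pics/c7.png

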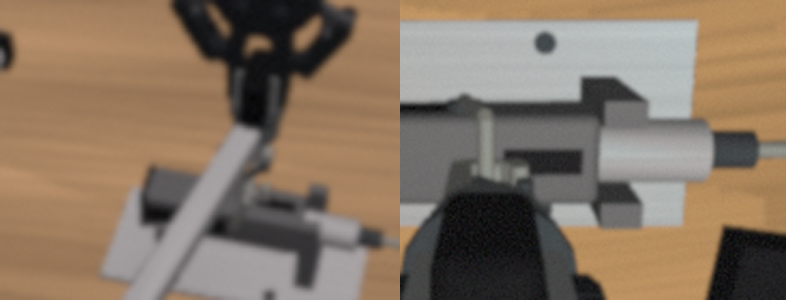

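Request:
apply_moves(
  rot=[
    [0, 0, 0],
    [0, 0, 0],
    [0, 0, 0],
    [0, 0, 0],
  ],
  translation=[
    [-1.3, 0, 0],
    [0, 0, -1],
    [0, 0, -1],
    [0, 0, 0],
  ],
  jaw=[12, 12, 12, 12],
)

```text
time: 22.22
tcp_pos: [0.559, 0.0689, 0.3618]
tcp_rot: [[0.123, 0.992, 0.006], [0.992, -0.123, -0.001], [-0.0, 0.006, -1.0]]
ft_force: [0.8, -1.6, 13.5]
finger_gap: 0.0188
```

Request:
apply_moves(
  rot=[
    [0, 0, 0],
    [0, 0, 0],
    [0, 0, 0],
    [0, 0, 0],
  ],
  translation=[
    [0, 0, -1],
    [0, 0, -1],
    [0, 0, -1],
    [0, 0, 0],
  ],
  jaw=[12, 12, 12, 12],
)

```text
time: 22.72
tcp_pos: [0.5589, 0.069, 0.3633]
tcp_rot: [[0.123, 0.992, 0.004], [0.992, -0.123, -0.001], [-0.001, 0.004, -1.0]]
ft_force: [-0.3, -2.6, 11.7]
finger_gap: 0.0191
```

Request:
apply_moves(
  rot=[
    [0, 0, 0],
    [0, 0, 0],
    [0, 0, 0],
    [0, 0, 0],
  ],
  translation=[
    [0, 0, -1],
    [0, 0, -1],
    [0, 0, -1],
    [0, 0, 0],
  ],
  jaw=[12, 12, 12, 12],
)

```text
time: 23.22
tcp_pos: [0.5589, 0.069, 0.3662]
tcp_rot: [[0.123, 0.992, 0.003], [0.992, -0.123, -0.001], [-0.001, 0.004, -1.0]]
ft_force: [0.0, -3.1, 11.0]
finger_gap: 0.0186
```

Request:
apply_moves(
  rot=[
    [0, 0, 0],
    [0, 0, 0],
    [0, 0, 0],
  ],
  translation=[
    [0, 0, -1],
    [0, 0, -1],
    [0, 0, 0],
  ],
  jaw=[12, 12, 12],
)

```text
time: 23.6
tcp_pos: [0.5588, 0.069, 0.3674]
tcp_rot: [[0.123, 0.992, 0.002], [0.992, -0.123, -0.001], [-0.001, 0.002, -1.0]]
ft_force: [-0.9, -2.9, 8.4]
finger_gap: 0.0188
```

Request:
apply_moves(
  rot=[
    [0, 0, 0],
    [0, 0, 0],
    [0, 0, 0],
  ],
  translation=[
    [0, 0, -1],
    [0, 0, -1],
    [0, 0, 0],
  ],
  jaw=[12, 12, 12],
)

```text
time: 23.98
tcp_pos: [0.5588, 0.0693, 0.369]
tcp_rot: [[0.123, 0.992, 0.001], [0.992, -0.123, -0.001], [-0.001, 0.002, -1.0]]
ft_force: [-0.3, -1.3, 7.0]
finger_gap: 0.0184
```

Request:
apply_moves(
  rot=[
    [0, 0, 0],
    [0, 0, 0],
    [0, 0, 0],
  ],
  translation=[
    [0, 0, -1],
    [0, 0, -1],
    [0, 0, 0],
  ],
  jaw=[12, 12, 12],
)

```text
time: 24.35
tcp_pos: [0.5588, 0.0692, 0.371]
tcp_rot: [[0.123, 0.992, 0.001], [0.992, -0.123, -0.001], [-0.001, 0.001, -1.0]]
ft_force: [0.2, -1.0, 6.5]
finger_gap: 0.0188
```

```bash
python3 - <<'E'
from h import *
for c in ("wrist","scene"):look(c,["hook","latch","driver","bail_space"],"spot_point",c+"8.png")
a=cv2.imread("pics/scene8.png")[190:280,215:335];b=cv2.imread("pics/wrist8.png")[130:270,240:420]
cv2.imwrite("pics/c8.png",np.hstack([cv2.resize(a,(400,300),interpolation=2),cv2.resize(b,(386,300),interpolation=2)]))
E
```

```text
wrist hook 0.88 [554.9  69.   96.6]
wrist latch 0.87 [557.1  78.2 130.1]
wrist driver 0.91 [554.9  59.4  62.3]
wrist driver 0.54 [681.4 227.5   1.2]
wrist bail_space 0.74 [556.1  57.5  74. ]
scene hook 0.53 [556.   70.8  97.4]
scene latch 0.75 [557.5  78.6 135.5]
scene driver 0.96 [557.6  57.5  63.8]
scene bail_space 0.71 [557.2  56.8  74.4]
```

View pics/c8.png

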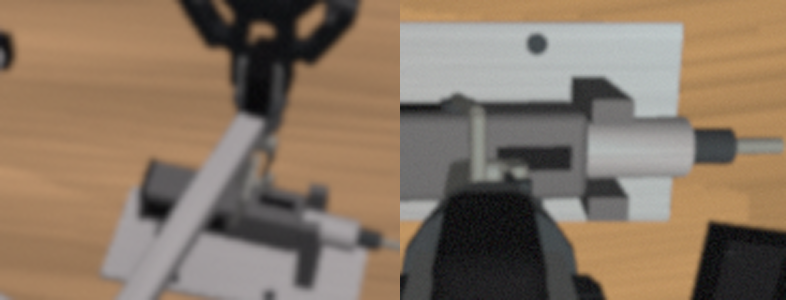

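Request:
apply_moves(
  rot=[
    [0, 0, 0],
    [0, 0, 0],
    [0, 0, 0],
    [0, 0, 0],
    [0, 0, 0],
    [0, 0, 0],
    [0, 0, 0],
    [0, 0, 0],
  ],
  translation=[
    [-0.5, 0, -2],
    [-0.5, 0, -2],
    [-0.5, 0, -2],
    [-0.5, 0, -2],
    [0, 0, -3],
    [0, 0, -3],
    [0, 0, -3],
    [0, 0, 0],
  ],
  jaw=[12, 12, 12, 12, 12, 12, 12, 12],
)

```text
time: 25.85
tcp_pos: [0.5585, 0.0673, 0.3881]
tcp_rot: [[0.123, 0.992, 0.002], [0.992, -0.123, -0.001], [-0.001, 0.002, -1.0]]
ft_force: [-0.1, -1.6, 5.3]
finger_gap: 0.0193
```

```bash
python3 - <<'E'
from h import *
for c in ("wrist","scene"):look(c,["hook","driver","bail_space"],"spot_point",c+"9.png")
st=status.get_state();print(st["time"],st["tcp_pos"],st["ft_force"])
a=cv2.imread("pics/scene9.png")[170:280,215:335];b=cv2.imread("pics/wrist9.png")[130:270,240:420]
cv2.imwrite("pics/c9.png",np.hstack([cv2.resize(a,(400,367),interpolation=2),cv2.resize(b,(386,367),interpolation=2)]))
E
```

```text
wrist hook 0.78 [555.8  67.5 115. ]
wrist driver 0.66 [558.5  57.6  75.4]
wrist bail_space 0.93 [554.5  59.8  91.6]
scene driver 0.6 [556.4  57.7  80.8]
scene bail_space 0.62 [556.6  54.   88. ]
26.25 [0.55850188 0.0672891  0.38781388] [ 0.02703146 -0.22603918  5.57652145]
```

View pics/c9.png

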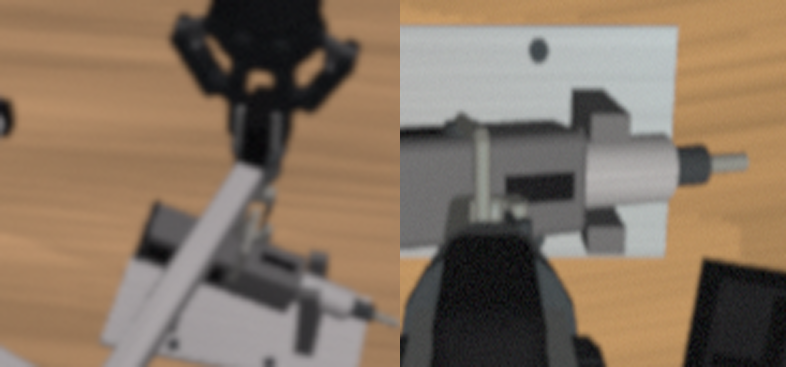

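Request:
apply_moves(
  rot=[
    [0, 0, 0],
    [0, 0, 0],
    [0, 0, 0],
    [0, 0, 0],
    [0, 0, 0],
    [0, 0, 0],
    [0, 0, 0],
    [0, 0, 0],
    [0, 0, 0],
    [0, 0, 0],
  ],
  translation=[
    [0, 0, -2],
    [0, 0, -4],
    [0, 0, -4],
    [0, 0, -4],
    [0, 0, -4],
    [0, 0, -4],
    [0, 0, -4],
    [0, 0, -4],
    [0, 0, -4],
    [0, 0, -4],
  ],
  jaw=[12, 12, 12, 12, 12, 12, 12, 12, 12, 12],
)

```text
time: 27.5
tcp_pos: [0.5585, 0.0675, 0.4255]
tcp_rot: [[0.122, 0.992, 0.0], [0.992, -0.122, 0.0], [0.0, 0.0, -1.0]]
ft_force: [0.9, 0.0, 5.1]
finger_gap: 0.0189
```

Request:
apply_moves(
  rot=[
    [0, 0, 0],
    [0, 0, 0],
    [0, 0, 0],
    [0, 0, 0],
    [0, 0, 0],
    [0, 0, 0],
    [0, 0, 0],
    [0, 0, 0],
    [0, 0, 0],
    [0, 0, 0],
  ],
  translation=[
    [0, 0, -4],
    [0, 0, -4],
    [0, 0, -4],
    [0, 0, -4],
    [0, 0, -4],
    [0, 0, -4],
    [0, 0, -4],
    [0, 0, -3],
    [0, 0, -2],
    [0, 0, 0],
  ],
  jaw=[12, 12, 12, 12, 12, 12, 12, 12, 12, 12],
)

```text
time: 28.75
tcp_pos: [0.5585, 0.0675, 0.4583]
tcp_rot: [[0.122, 0.992, 0.0], [0.992, -0.122, 0.0], [0.0, 0.0, -1.0]]
ft_force: [0.0, 1.0, 4.4]
finger_gap: 0.0189
```

Request:
apply_moves(
  rot=[
    [0, 0, 0],
    [0, 0, 0],
    [0, 0, 0],
    [0, 0, 0],
    [0, 0, 0],
  ],
  translation=[
    [0, 0, -1],
    [0, 0, -1],
    [0, 0, -1],
    [0, 0, -1],
    [0, 0, 0],
  ],
  jaw=[12, 12, 12, 12, 12],
)

```text
time: 29.38
tcp_pos: [0.5584, 0.0675, 0.4623]
tcp_rot: [[0.122, 0.992, 0.0], [0.992, -0.122, 0.0], [0.0, 0.0, -1.0]]
ft_force: [-0.7, -0.1, 3.0]
finger_gap: 0.0187
```

Request:
apply_moves(
  rot=[
    [0, 0, 0],
    [0, 0, 0],
    [0, 0, 0],
    [0, 0, 0],
    [0, 0, 0],
    [0, 0, 0],
  ],
  translation=[
    [0, 0, -1],
    [0, 0, -1],
    [0, 0, -1],
    [0, 0, -1],
    [0, 0, -1],
    [0, 0, 0],
  ],
  jaw=[12, 12, 12, 12, 12, 12],
)

```text
time: 30.12
tcp_pos: [0.5585, 0.0675, 0.4672]
tcp_rot: [[0.122, 0.992, -0.0], [0.992, -0.122, 0.0], [0.0, -0.0, -1.0]]
ft_force: [-0.3, 0.2, 3.7]
finger_gap: 0.019
```

Request:
apply_moves(
  rot=[
    [0, 0, 0],
    [0, 0, 0],
    [0, 0, 0],
  ],
  translation=[
    [0, 0, -1],
    [0, 0, -1],
    [0, 0, 0],
  ],
  jaw=[12, 12, 12],
)

```text
time: 30.5
tcp_pos: [0.5586, 0.0676, 0.4681]
tcp_rot: [[0.122, 0.992, -0.002], [0.992, -0.122, 0.0], [-0.0, -0.002, -1.0]]
ft_force: [-0.2, -0.9, -2.3]
finger_gap: 0.0189
```

Request:
apply_moves(
  rot=[
    [0, 0, 0],
    [0, 0, 0],
    [0, 0, 0],
    [0, 0, 0],
    [0, 0, 0],
    [0, 0, 0],
    [0, 0, 0],
    [0, 0, 0],
    [0, 0, 0],
    [0, 0, 0],
  ],
  translation=[
    [0, 0, 0.6],
    [0, 0, 0],
    [0, 0, 0],
    [0, 0, 0],
    [0, 0, 0],
    [0, 0, 0],
    [0, 0, 0],
    [0, 0, 0],
    [0, 0, 0],
    [0, 0, 0],
  ],
  jaw=[12, 12, 12, 12, 22, 27, 34, 44, 54, 60],
  force=40,
)

```text
time: 31.75
tcp_pos: [0.5585, 0.0675, 0.4686]
tcp_rot: [[0.122, 0.992, 0.0], [0.992, -0.122, 0.0], [0.0, 0.0, -1.0]]
ft_force: [-0.3, -0.1, 0.0]
finger_gap: 0.0596
```

Request:
apply_moves(
  rot=[
    [0, 0, 0],
    [0, 0, 0],
    [0, 0, 0],
    [0, 0, 0],
    [0, 0, 0],
    [0, 0, 0],
    [0, 0, 0],
    [0, 0, 0],
    [0, 0, 0],
    [0, 0, 0],
  ],
  translation=[
    [0, 0, -3],
    [0, 0, -8],
    [0, 0, -12],
    [0, 0, -12],
    [0, 0, -15],
    [0, 0, -15],
    [0, 0, -15],
    [0, 0, -10],
    [0, 0, 0],
    [0, 0, 0],
  ],
  jaw=[60, 60, 60, 60, 60, 60, 60, 60, 60, 60],
)

```text
time: 33.0
tcp_pos: [0.5586, 0.0675, 0.558]
tcp_rot: [[0.123, 0.992, -0.001], [0.992, -0.123, 0.0], [-0.0, -0.001, -1.0]]
ft_force: [0.5, 0.5, -0.4]
finger_gap: 0.0599
```

```bash
python3 - <<'E'
from h import *
for c in ("wrist","scene","top"):look(c,["hook","grip","latch","driver","bail_space","plc","cylinder","bit_tray"],"spot_point",c+"10.png")
st=status.get_state();print(st["time"],st["tcp_pos"],st["ft_force"])
a=cv2.imread("pics/scene10.png")[90:290,180:380];b=cv2.imread("pics/wrist10.png")
cv2.imwrite("pics/c10.png",np.hstack([cv2.resize(a,(400,400),interpolation=2),cv2.resize(b[60:340,140:420],(400,400))]))
E
```

```text
wrist hook 0.63 [553.4  66.6 193.5]
wrist grip 0.78 [556.5  70.7 305.2]
wrist latch 0.98 [558.3  75.8 227.1]
wrist driver 0.66 [556.8  66.7 155. ]
wrist bail_space 0.62 [556.6  61.9 171.8]
wrist plc 0.61 [491.4 347.3   0.7]
wrist cylinder 0.78 [ 408.5 -204.1   -1.7]
wrist bit_tray 0.68 [ 690.7 -318.7   -3.4]
wrist bit_tray 0.55 [6.815e+02 2.288e+02 5.000e-01]
scene hook 0.7 [556.9  67.6 193.7]
scene hook 0.24 [ 689.4 -322.6   -6.9]
scene grip 0.75 [558.3  64.2 310.5]
scene latch 0.91 [560.4  74.4 231.3]
scene driver 0.59 [558.2  66.5 157.4]
scene bail_space 0.61 [554.7  65.3 166.2]
scene plc 0.87 [495.6 344.3  -2.4]
scene cylinder 0.56 [ 408.7 -205.4    3.4]
scene bit_tray 0.59 [682.5 222.6  -3.5]
top hook 0.73 [ 412.2 -201.5    0.8]
top hook 0.6 [559.3  69.  197. ]
top grip 0.72 [562.6  69.8 309.7]
top plc 0.76 [499.4 348.    1.7]
top cylinder 0.88 [ 411.5 -200.7    3. ]
top cylinder 0.18 [ 691.  -316.3   -1.9]
top bit_tray 0.87 [685.2 229.5   2.7]
34.35 [0.55846741 0.0675311  0.55859916] [-0.83655336  0.70481656 -0.21513462]
```

Request:
apply_moves(
  rot=[
    [0, 0, 0],
    [0, 0, 0],
    [0, 0, 0],
    [0, 0, 0],
    [0, 0, 0],
    [0, 0, 0],
    [0, 0, 0],
    [0, 0, 0],
  ],
  translation=[
    [0, 0, 0],
    [0, 0, 0],
    [0, 0, 0],
    [0, 0, 0],
    [0, 0, 0],
    [0, 0, 0],
    [0, 0, 0],
    [0, 0, 0],
  ],
  jaw=[60, 60, 60, 60, 60, 60, 60, 60],
)

```text
time: 35.35
tcp_pos: [0.5585, 0.0675, 0.5586]
tcp_rot: [[0.122, 0.992, 0.0], [0.992, -0.122, 0.0], [0.0, 0.0, -1.0]]
ft_force: [0.2, -0.9, 1.2]
finger_gap: 0.0602
```

```bash
python3 - <<'E'
from h import *
A=look("scene",["driver","hook"],"spot_point");
for i in range(3):
    B=look("scene",["driver"],"spot_point")
    d=cv2.absdiff(cv2.GaussianBlur(A,(5,5),0),cv2.GaussianBlur(B,(5,5),0)).max(2)[90:290,180:380];print("diff",d.max())
old=cv2.imread("pics/scene10.png")[:,:,::-1];d=cv2.absdiff(cv2.GaussianBlur(A,(5,5),0),cv2.GaussianBlur(old,(5,5),0)).max(2)[90:290,180:380];print("diff 1.3s",d.max())
E
```

```text
scene driver 0.92 [555.8  67.5 159.6]
scene driver 0.88 [555.7  66.3 155.9]
scene driver 0.57 [681.3 225.   -2.7]
diff 2
scene driver 0.77 [554.2  66.7 158.7]
scene driver 0.65 [560.1  74.5 230.7]
diff 3
scene driver 0.94 [556.1  65.5 156.8]
diff 2
diff 1.3s 4
```

Everything is still; the driver hangs at rest and the robot is clear.

```bash
python3 -c "
from bench import ticket;print(ticket.finish_job())"
```

```text
the job is handed in; nothing more can be done
None
```

I handed the job in at about 36 s of the 64 s allowed, with the driver hanging from the hook at the top of its travel.

**What I did**
- I gripped the hook by its hand grip, turned it in line with the driver and pulled it down. I touched the housing top lightly (about 3 N) to fix the height.
- I fed the hook onto the bail from behind. The driver slid forward about 11 mm to the front saddle, then the latch gave way at about 8 N and went back to its stop. The highest push I read was about 17.6 N, against the 20 N limit; forces were only read at the end of each move.
- Before raising the hook I eased the push off. The wrist load fell by about 5–6 N as the hook took the driver's weight.
- I carried the hook up by hand to the stop, let go with no load on the fingers, and backed clear.

**Last checks**
- **Height:** the hook read 194–197 mm above the bench, within camera error of its 198 mm start height. The driver's origin read about 157 mm, some 36–40 mm below it, which fits the bail lying home.
- **At rest:** scene pictures about 1.3 s apart showed no movement beyond noise.
- **Other things:** the module, cylinder and tray read within measurement error of where they started.

**Not confirmed by eye**
- I had reached the 12-picture limit, so I could not view the final picture. The latch being shut over the bail rests on the forces, the network positions and the pictures viewed during the lift.
- The network sometimes gave false second hits, such as calling the tray a driver. I ignored those as inconsistent with the rest.

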